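Unlock the work lamp and stand it on the plate

ROBOT

A 7-joint arm with a two-finger parallel gripper is mounted at the origin on the work surface. World frame = base frame: x ahead of the robot, y to its left, z up, the work surface at z = 0. Lengths are in mm, angles in rad, forces in N, time in s.
With the tool pointing down it reaches from about 350 to 775 mm from the base axis. Payload 3.1 kg.
Tool frame: the origin (TCP) lies between the finger pads; the fingertips stand 17 mm ahead of it and the grasp point (between the pads) lies 2 mm behind it; z points along the fingers, y is the line along which they close (so a half turn about z gives the same grasp; the last joint's range is limited). The gripper opens to 85 mm and grips with 20 to 120 N. Pads are 22 mm wide; open, the fingers measure 114 mm over their backs; the gripper's body (76 mm by 85 mm) begins 54 mm behind the grasp point. The pads swing forward as they close: fully open they stand 13 mm farther back than shut.
Start: joints at [-1.381, 0.311, 0.014, 1.512, -0.004, 1.319, -0.027], TCP at [126.322, 535.313, 248.304] pointing down, gripper open.
Joint ranges: [-2.7, 2.7], [-0.3, 1.91], [-1.27, 1.3], [0.12, 2.57], [-1.44, 4.58], [0.2, 2.03], [-3.05, 3.05]. Speed limits (rad/s): [2.79, 2.79, 3.14, 3.14, 3.14, 3.14, 3.14].

INTERFACE

Orientations are given as [roll, pitch, yaw] about the fixed x, y, z axes, in that order (R = Rz(yaw) Ry(pitch) Rx(roll)).
In Python, from workcell import env, eyes, close_job gives the robot as it stands.
- The arm moves only by the tool drive_tool, never from a script. Its argument "plan" is text: rows parted by semicolons, each of 5 numbers parted by spaces: the shift along the tool's x, y, z normalised to -1 to 1, where 1 is 0.15 m, then the turn about the tool's z normalised to -1 to 1, where 1 is pi rad, then the opening, from -1 (shut) to 1 (fully open). In form: x y z spin claw; .... A call has 1 to 10 rows; each row is the pose to reach, as a shift and turn from the pose commanded when the call began, along the tool's axes at that moment, turning the shorter way round; what a row does not reach only later rows make up. A row lasts 1/8 s, in which the tool goes at most 62.5 mm and 10.7 degrees, less where a joint would pass 70% of its speed; a pose out of reach is approached as far as the arm can. A call with a number of a shift or a turn outside -1 to 1 is refused whole. A call with a gripper value outside its range is refused whole. The fingers move at their own pace and stop on an object; "squeeze" is the grip in N (left out, the last holds). Time passes only in rows, so rows that repeat a pose let the fingers close. It gives the time, the measured TCP pose, the force, the opening and the grip force at its end, in the units of the state.
- env.observe(): the state, without advancing time (a new reading comes with each control period).
- eyes.read_camera(name): name is "side" or "top" or "wrist"; returns (picture, depth): 420x560x3 uint8, red, green, blue; 420x560 float32, mm along the optical axis (not along the pixel's ray), 0 where there is no reading.
- eyes.calibration(name): a dict with "camera_matrix" (3x3 intrinsics, pixels), "R" (3x3) and "t" (3): a world point X has camera coordinates R X + t. Camera axes: x right, y down, z forward; pixel columns grow to the right and rows downward; lengths in mm; the calibration is good to about 2 mm. A picture is of the moment at which its call begins: read the wrist's pose just before it. calibration takes no time and is no camera call; for the wrist camera it gives the pose at the moment of the call.
- close_job(): hands the job in; it is judged then, once.
The state is a dict: "time": time; "joint_positions": joint angles; "qvel": joint speeds; "effort": joint torques, N m; "eef_pos": TCP position; "eef_rot": TCP orientation; "contact_force": force on the tool from outside, world axes, zero at the start; "ft_torque": the same for the moment, N m; "gripper_width": finger opening in mm; "grip_force": force on a finger pad.
Only numpy, scipy, OpenCV 4.12 (cv2) and the standard library are available. Lean on these libraries where they do the work, as an engineer would, in place of code of your own. Each camera call takes 0.05 s, during which the arm holds its last target. There are 200 camera calls.

TASK

Unlock the work lamp in its charging dock: press the dock's wide black knob down, turn it clockwise (seen from above) as far as it goes and let it spring back up, so that its keeper bar stays swung away from the lamp. Then draw the lamp straight up out of the socket and stand it upright by its base well within the round steel plate, setting it down before letting go of it. Leave the knob unlocked and do not disturb the jar, the carton or the wrench.

Things in the scene. Friction and masses are not known exactly. Their poses are not given: they have to be found in the camera images.
- dock: Charging dock, fixed to the bench: dark base plate 100 x 215 x 12 mm (x, y, z), on it a grey round socket (60 mm outside, bore 42 mm, mouth 88 mm above the bench) at local y = -50 mm and a blue square pillar (64 mm, 84 mm high) at local y = +50 mm with the knob on top. Origin: centre of the underside, z up.
- dock_mouth (a point): Centre of the socket's mouth, 88 mm above the bench. The socket is 68 mm deep, its floor 20 mm above the bench.
- knob_face (a point): On the knob's axis at the level of the disc's upper face (134 mm above the bench with the knob up). Black disc 84 mm in diameter, 14 mm thick, crossed by a raised metal bar along local x, 74 mm long, 12 mm wide, 20 mm high above the disc; the disc's face is free on both sides of the bar. Frame turns with the knob: x to the keeper, z up.
- keeper_tip (a point): Outer end of the flat steel keeper bar under the disc, 81 mm from the knob's axis along the knob's local +x, 116 mm above the bench. The bar is 14 mm wide and 8 mm thick with a cross piece 34 mm wide at its end; locked, it points to the lamp and hangs 16 mm above the lamp's collar.
- plunger (a joint): How far the knob is pressed down, m: 0 up, 0.010 fully down. The spring takes about 6 N to start and 10 N fully down. The knob can turn past its stop only while it is pressed by more than 6 mm, and springs fully up only at either end of its turn.
- knob (a joint): Turn of the knob, rad, growing clockwise seen from above: 0 to 0.1 locked (keeper over the lamp's collar), 1.2 to 1.3 unlocked (1.3 is the end stop).
- lamp: Stick-shaped work lamp, 151 mm long, about 0.26 kg, standing in the socket: black base tube 36 mm in diameter from 0 to 70 mm, grey collar 60 mm in diameter from 70 to 76 mm, white and black head 30 mm in diameter from 76 to 151 mm. Origin: centre of the flat underside of the base; z along the lamp, up. In the socket the collar lies 2 mm above the mouth and there are 3 mm of play all round.
- lamp_head (a point): On the lamp's axis 121 mm above its underside: where to grip the head.
- plate: Round steel plate 110 mm in diameter, 8 mm thick, fixed flat on the bench to the left or right of the dock. Origin: centre of its underside (its top is 8 mm higher).
- jar: Bystander: amber glass jar 64 mm in diameter, 85 mm high, on the bench on the other side of the dock. Origin: centre of the underside.
- carton: Bystander: small cardboard carton 60 x 100 x 45 mm, beyond the dock. Origin: centre of the underside.
- wrench: Bystander: flat wrench lying on the bench, nearer the robot than the dock. Origin: about its middle, on the underside; length along local x.
Mind the look-alikes: they are no part of the job. Of the things that look like the lamp, the middle-sized one is meant.

How it is judged (in metres and radians):
On the way, in this order (a step that is already met when the one before it is completed fails the run):
1. the knob is unlocked and up again, the lamp still in its socket (value of joint knob above 1.1 rad and value of joint plunger below 0.003 m and horizontal distance between lamp and dock_mouth below 0.012 m and z of lamp in the frame of dock below 0.05 m), for 0.2 s.
2. the lamp's base is out of the socket (z of lamp in the frame of dock_mouth above 0.003 m), for 0.05 s.
3. the lamp is upright on the plate (within 5 mm) while still held (horizontal distance between lamp and plate below 0.035 m and angle between lamp's own z axis and vertical below 0.1 rad and z of lamp in the frame of plate below 0.013 m and contact force between the fingers and lamp above 1 N), for 0.05 s.
At the end, for the whole second after the job is handed in: The lamp stands still and upright (within 0.1 rad) with its base on the plate's top, its axis within 35 mm of the plate's centre; the knob is still turned past 1.1 rad and up (pressed less than 3 mm) (value of joint knob above 1.1 rad and value of joint plunger below 0.003 m and horizontal distance between lamp and plate below 0.035 m and angle between lamp's own z axis and vertical below 0.1 rad and z of lamp in the frame of plate between 0.005 and 0.011 m and linear speed of lamp below 0.02 m/s); the robot touches nothing.
It fails at once if the jar is shifted by more than 30 mm (distance of jar from where it was at the start of the episode above 0.03 m).
It fails at once if the carton is shifted by more than 30 mm (distance of carton from where it was at the start of the episode above 0.03 m).
It fails at once if the wrench is shifted by more than 30 mm (distance of wrench from where it was at the start of the episode above 0.03 m).
It also fails if it takes over 64 s, if anything falls off the work surface, if the arm or the gripper's body presses on something with over 40 N, if the wrist force passes 120 N, or if a joint passes its speed limit or range.

## Working session

There is one attempt and no reset: what is moved stays moved. The work goes in short steps, Python scripts to look and compute and a tool call to move; the robot and the scene stay as the last step left them, time stands still between calls to the robot, and variables do not carry over. Pictures are saved under pics/ and viewed, at most 10 in all, crops included, and the job is handed in when it is done.

Besides the shell and the picture viewer there is one more tool, called after "Emit:" as name(argument=value, ...) on one line, values as JSON. drive_tool: Moves the arm, as the interface text tells. Scaled input: -1 to 1 covers 0.15 m each way for a shift and pi rad each way for a turn. Its arguments: {"type":"object","properties":{"plan":{"type":"string"},"squeeze":{"type":"number"}},"required":["plan"]}

```bash
mkdir -p pics; ls
cat > h.py <<'E'
import numpy as np, cv2
from workcell import env, eyes, close_job
def grab(n):
    c=eyes.calibration(n); p,d=eyes.read_camera(n); np.savez('pics/'+n+'.npz',p=p,d=d,K=c['camera_matrix'],R=c['R'],t=c['t']); return p,d,c
def cloud(n):
    z=np.load('pics/'+n+'.npz'); d=z['d']; K=z['K']; v,u=np.mgrid[:d.shape[0],:d.shape[1]]
    X=np.stack([(u-K[0,2])/K[0,0]*d,(v-K[1,2])/K[1,1]*d,d],-1)
    W=(X-np.ravel(z['t']))@z['R']; W[d==0]=np.nan; return z['p'],W
E
python3 - <<'E'
from h import *
a=[]
for n in ['top','side']:
    p,d,c=grab(n); cv2.imwrite(f'pics/{n}0.png',cv2.resize(p[:,:,::-1],(800,600)))
s=env.observe(); print(s)
E
```

```text
pics
{'time': 0.1, 'joint_positions': array([-1.38069383,  0.31164723,  0.01401322,  1.51293388, -0.00442223,
        1.31920739, -0.02721534]), 'qvel': array([-0.00124381, -0.0014264 ,  0.00099765, -0.00482183, -0.00044592,
        0.00101979, -0.00111518]), 'effort': array([ 6.05806472e-04, -3.80856979e+01,  1.46735203e-01, -2.31240571e+01,
        1.23993930e-02,  8.10403872e-03,  7.91386316e-07]), 'eef_pos': array([126.1952453 , 534.67270394, 247.31385723]), 'eef_rot': array([-3.13942910e+00,  7.49898792e-05,  2.90982643e+00]), 'contact_force': array([-0.73412277, -0.8839935 ,  0.61946623]), 'ft_torque': array([ 0.03545567, -0.03305659, -0.01418481]), 'grip_force': 0.0, 'gripper_width': 85.65417617540828}
```

View pics/top0.png

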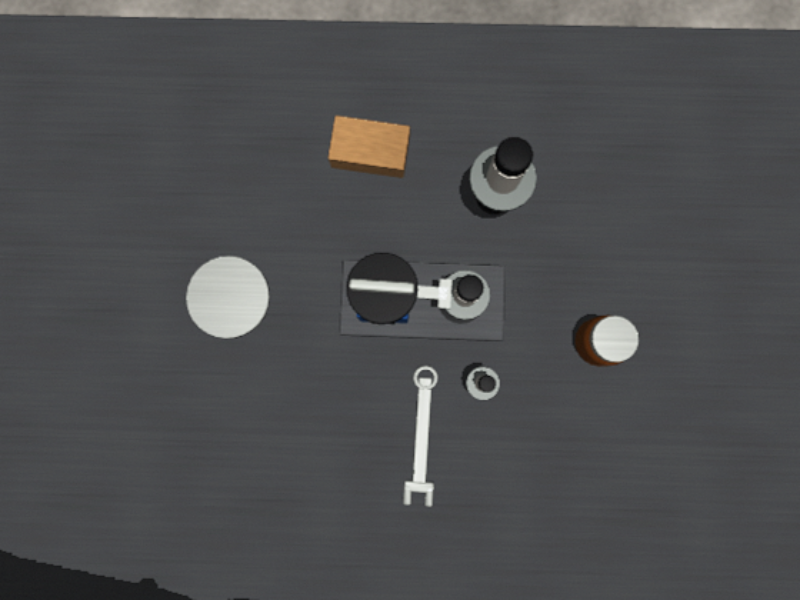

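View pics/side0.png

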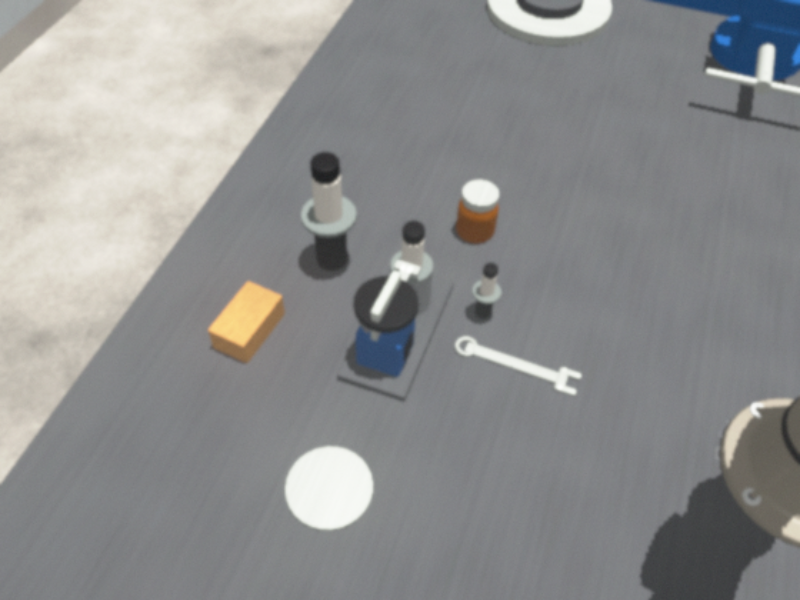

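The top view shows the knob at about (382,288) with its bar pointing right to the lamp at (468,290), and the plate left at (228,297). The look-alikes are large (505,175) and small (483,383). The side view agrees.

Run:
```python
from h import *
p,W=cloud('top'); s=.7
def reg(n,u0,u1,v0,v1,z0,z1,pr=True):
    A=W[int(v0*s):int(v1*s),int(u0*s):int(u1*s)].reshape(-1,3); A=A[(A[:,2]>z0)&(A[:,2]<z1)]
    (c,r),_=(cv2.minEnclosingCircle(A[:,:2].astype(np.float32)),0) if len(A) else ((0,0),0)
    rect=cv2.minAreaRect(A[:,:2].astype(np.float32))
    print(n,len(A),'med',np.median(A,0).round(1),'circ',np.round(c,1),round(r,1),'rect',np.round(rect[0],1),np.round(rect[1],1),round(rect[2],1))
reg('plate',170,290,240,350,4,14)
reg('disc',335,430,240,340,126,141)
reg('bar',335,430,240,340,146,162)
reg('keeper',418,460,260,320,105,128)
reg('lamptop',430,500,250,330,160,180)
reg('collar',430,500,250,330,88,104)
reg('dockbase',330,510,255,345,7,18)
reg('jar',560,650,300,380,75,95)
reg('carton',320,415,105,185,35,55)
reg('small',455,510,355,410,20,200)
reg('big',450,550,120,230,20,300)
reg('wrench',400,440,360,510,3,20)
```

```text
plate 2606 med [561.7 233.8   7.9] circ [568.3 230.8] 99.3 rect [564.8 234.9] [141.5 158.8] 2.2
disc 1620 med [557.9  25.3 133.6] circ [564.4  25.1] 42.0 rect [564.4  25.4] [82.7 81.6] 1.7
bar 335 med [563.8  25.6 152. ] circ [563.6  25.8] 36.4 rect [564.4  25.8] [72.5 12.4] 87.1
keeper 318 med [560.8 -43.4 119.6] circ [559.7 -41.2] 25.7 rect [557.7 -39.2] [34.2 46.1] 16.7
lamptop 273 med [562.4 -73.7 170.1] circ [562.9 -74.2] 14.9 rect [562.2 -73.8] [27.8 28.6] 3.2
collar 453 med [552.1 -76.6  95.5] circ [562.7 -74.3] 29.8 rect [562.8 -77.8] [52.7 59. ] 88.5
dockbase 2906 med [541.2 -41.1  11.6] circ [563.1 -24.7] 117.1 rect [563.8 -24.6] [215.2 100.3] 89.3
jar 849 med [ 514.1 -256.6   84.2] circ [ 514.4 -257.6] 28.4 rect [ 514.5 -256.7] [54.9 55.3] 89.7
carton 1722 med [763.7  50.2  44.7] circ [765.3  50.1] 57.4 rect [765.4  50.3] [100.1  61.5] 82.9
small 423 med [457.  -99.1  53. ] circ [ 456.7 -101.5] 20.6 rect [ 457.  -101.3] [39.  39.6] 1.3
big 1853 med [ 695.9 -112.   105.7] circ [ 706.5 -117.4] 40.7 rect [ 702.5 -115.5] [80.3 71.4] 65.0
wrench 1033 med [379.4 -27.8   6.6] circ [391.  -21.3] 95.5 rect [391.1 -23.5] [190.6  48.8] 1.4
```

Emit:
drive_tool(plan="-0.3 -0.22 0 0 1; -0.6 -0.44 0 0 1; -0.9 -0.66 0 0 1; -0.9 -0.66 0 0 1")

```text
time: 0.6
eef_pos: [239.3, 403.6, 248.1]
eef_rot: [-3.14, 0.002, 2.9]
contact_force: [-0.0, 1.0, 0.5]
gripper_width: 85.3
grip_force: 0.0
```

Emit:
drive_tool(plan="-0.3 -0.22 0 0 1; -0.6 -0.44 0 0 1; -0.9 -0.66 0 0 1; -0.9 -0.66 0 0 1")

```text
time: 1.1
eef_pos: [346.5, 276.9, 248.3]
eef_rot: [-3.14, 0.001, 2.901]
contact_force: [0.2, 1.0, 0.8]
gripper_width: 85.2
grip_force: 0.0
```

Emit:
drive_tool(plan="-0.3 -0.22 0 0 1; -0.6 -0.44 0 0 1; -0.9 -0.66 0 0 1; -0.9 -0.66 0 0 1")

```text
time: 1.6
eef_pos: [454.5, 149.9, 248.2]
eef_rot: [-3.14, 0.002, 2.902]
contact_force: [-0.8, 0.3, 0.1]
gripper_width: 85.5
grip_force: 0.0
```

Emit:
drive_tool(plan="-0.3 -0.22 0 0.06 0.2; -0.6 -0.44 0 0.12 0.2; -0.9 -0.66 0 0.18 0.2; -0.9 -0.66 0 0.24 0.2; -0.9 -0.66 0 0.3 0.2; -0.9 -0.66 0 0.36 0.2; -0.9 -0.66 0 0.4 0.2; -0.9 -0.66 0 0.442 0.2; -0.9 -0.66 0 0.442 0.2; -0.9 -0.66 0 0.442 0.2")

```text
time: 2.85
eef_pos: [560.8, 27.7, 247.9]
eef_rot: [-3.141, -0.001, 1.525]
contact_force: [0.4, 0.1, 0.5]
gripper_width: 51.5
grip_force: 0.0
```

Emit:
drive_tool(plan="-0.015 0.024 0.2 0 0.2; -0.015 0.024 0.4 0 0.2; -0.015 0.024 0.55 0 0.2; -0.015 0.024 0.62 0 0; -0.015 0.024 0.62 0 -0.4; -0.015 0.024 0.62 0 -0.4", squeeze=40)

```text
time: 3.6
eef_pos: [565.3, 23.4, 156.4]
eef_rot: [3.139, -0.0, 1.522]
contact_force: [0.7, 0.9, 0.3]
gripper_width: 25.3
grip_force: 0.0
```

Emit:
drive_tool(plan="0 0 0 0 -1; 0 0 0 0 -1; 0 0 0 0 -1; 0 0 0 0 -1; 0 0 0 0 -1; 0 0 0 0 -1", squeeze=40)

```text
time: 4.35
eef_pos: [565.3, 23.4, 155.7]
eef_rot: [3.14, -0.0, 1.521]
contact_force: [1.5, 0.3, 4.8]
gripper_width: 10.7
grip_force: 44.8
```

Emit:
drive_tool(plan="0 0.0 0.03 0 -1; 0 0 0.05 0 -1; 0 0 0.07 0 -1; 0 0 0.085 0 -1; 0 0 0.085 0 -1")

```text
time: 4.97
eef_pos: [565.4, 23.3, 146.3]
eef_rot: [3.139, -0.002, 1.521]
contact_force: [-4.7, 0.9, 21.8]
gripper_width: 10.7
grip_force: 47.0
```

Emit:
drive_tool(plan="0 0 0 0.05 -1; 0 0 0 0.1 -1; 0 0 0 0.15 -1; 0 0 0 0.2 -1; 0 0 0 0.25 -1; 0 0 0 0.3 -1; 0 0 0 0.35 -1; 0 0 0 0.39 -1; 0 0 0 0.39 -1; 0 0 0 0.39 -1")

```text
time: 6.22
eef_pos: [564.8, 23.8, 146.3]
eef_rot: [-3.139, -0.002, 0.296]
contact_force: [-6.6, 2.6, 23.9]
gripper_width: 10.7
grip_force: 47.3
```

Run:
```python
from h import *
s=env.observe(); print(s['eef_pos'],s['eef_rot'],s['ft_torque'],s['contact_force'],s['joint_positions'])
```

```text
[564.75972734  23.76945164 146.30679069] [-3.13910885e+00 -1.94079728e-03  2.96117242e-01] [ 0.52855093  1.41723801 -0.06953694] [-6.56008017  2.63026231 23.86417093] [-0.74827625  0.58531572  1.00298744  1.64806663 -0.52623997  1.20194822
 -0.89924042]
```

Emit:
drive_tool(plan="0 0 0 0.015 -1; 0 0 0 0.015 -1; 0 0 -0.03 0.015 -1; 0 0 -0.06 0.015 -1; 0 0 -0.085 0.015 -1; 0 0 -0.085 0.015 -1")

```text
time: 6.98
eef_pos: [564.6, 23.9, 155.6]
eef_rot: [-3.141, -0.001, 0.25]
contact_force: [0.1, 0.8, 4.8]
gripper_width: 10.9
grip_force: 44.8
```

Emit:
drive_tool(plan="0 0 0 0 -0.6; 0 0 0 0 -0.4; 0 0 0 0 -0.4; 0 0 0 0 -0.4; 0 0 -0.2 0 -0.4; 0 0 -0.4 0 0; 0 0 -0.6 0 0.2; 0 0 -0.7 0 0.2")

```text
time: 7.98
eef_pos: [565.0, 23.1, 261.9]
eef_rot: [3.141, -0.002, 0.249]
contact_force: [0.5, 0.2, -0.9]
gripper_width: 51.1
grip_force: 0.0
```

Run:
```python
from h import *
s=env.observe(); print(s['eef_pos'],s['eef_rot'],s['ft_torque'],s['contact_force'],s['joint_positions'])
p,d,c=grab('side'); cv2.imwrite('pics/side1.png',cv2.resize(p[100:320,170:400,::-1],None,fx=2.5,fy=2.5))
```

```text
[565.01157168  23.09328618 261.89673857] [ 3.14101210e+00 -2.20151450e-03  2.48814211e-01] [-0.02993004 -0.03147139 -0.01821441] [ 0.47995596  0.18997205 -0.86581018] [-0.78708677  0.49603994  1.08307479  1.47269763 -0.43895253  1.43237107
 -1.01734863]
```

View pics/side1.png

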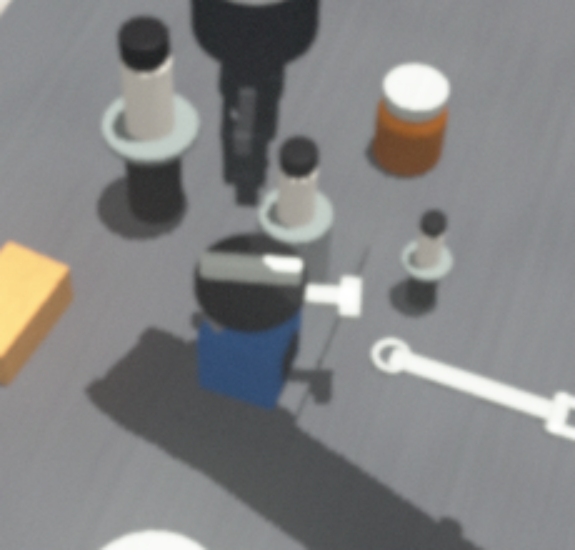

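The keeper now points at (340,295), away from the lamp at (297,180), and the knob appears to be up.

Emit:
drive_tool(plan="-0.06 0.2 0 -0.05 0.3; -0.12 0.4 0 -0.1 0.3; -0.175 0.62 0 -0.15 0.3; -0.175 0.62 0 -0.2 0.3; -0.175 0.62 0 -0.25 0.3; -0.175 0.62 0 -0.3 0.3; -0.175 0.62 0 -0.35 0.3; -0.175 0.62 0 -0.4 0.3; -0.175 0.62 0 -0.42 0.3; -0.175 0.62 0 -0.42 0.3")

```text
time: 9.28
eef_pos: [561.4, -73.0, 259.2]
eef_rot: [-3.14, -0.0, 1.568]
contact_force: [0.0, 0.4, -0.2]
gripper_width: 55.7
grip_force: 0.0
```

Run:
```python
from h import *
s=env.observe(); print(s['eef_pos'],s['eef_rot'])
grab('side'); p,W=cloud('side')
g=lambda x0,x1,y0,y1,z0,z1:W[(W[...,0]>x0)&(W[...,0]<x1)&(W[...,1]>y0)&(W[...,1]<y1)&(W[...,2]>z0)&(W[...,2]<z1)]
A=g(520,610,-20,70,100,146);print('disc z',np.percentile(A[:,2],[50,60,70,80,90]).round(1))
A=g(460,520,-40,60,100,130);print('keeper',A.mean(0).round(1))
A=g(640,770,-170,-60,10,400);print('big z',A[:,2].max())
A=g(545,582,-92,-56,110,185);print('lamp z',A[:,2].max(),A.mean(0))
A=g(500,630,180,290,5,12);print('plate',cv2.minEnclosingCircle(A[:,:2].astype(np.float32)))
z=np.load('pics/top.npz'); p,W=cloud('top')
m=(p[150:260,110:210].min(2)>120); V=W[150:260,110:210][m]; V=V[np.abs(V[:,2]-8)<6]; print('plate top',cv2.minEnclosingCircle(V[:,:2].astype(np.float32)))
```

```text
[561.3527268  -72.9821899  259.18585044] [-3.13964542e+00 -4.36801074e-04  1.56756601e+00]
disc z [134.4 135.  135.5 136.2 138. ]
keeper [499.6   8.4 119.7]
big z 208.83470934998653
lamp z 175.51846928932767 [560.26300748 -68.57699396 149.80153215]
plate ((562.989013671875, 234.2178497314453), 57.2571907043457)
plate top ((561.885986328125, 235.6327362060547), 55.7467155456543)
```

Emit:
drive_tool(plan="-0.006 0.008 0.2 0 0.3; -0.006 0.008 0.4 0 0.3; -0.006 0.008 0.6 0 0.3; -0.006 0.008 0.75 0 0.3; -0.006 0.008 0.8 0 0.3; -0.006 0.008 0.8 0 0; -0.006 0.008 0.8 0 -0.2; -0.006 0.008 0.8 0 -0.2")

```text
time: 10.32
eef_pos: [563.8, -74.2, 141.3]
eef_rot: [3.14, 0.0, 1.568]
contact_force: [0.2, -0.5, 0.6]
gripper_width: 34.3
grip_force: 0.0
```

Emit:
drive_tool(plan="0 0 0 0 -1; 0 0 0 0 -1; 0 0 0 0 -1; 0 0 0 0 -1; 0 0 0 0 -1; 0 0 0 0 -1", squeeze=40)

```text
time: 11.08
eef_pos: [563.9, -74.3, 141.3]
eef_rot: [3.14, 0.0, 1.568]
contact_force: [0.4, 0.2, 6.0]
gripper_width: 29.0
grip_force: 40.3
```

Emit:
drive_tool(plan="0 0 -0.05 0 -1; 0 0 -0.15 0 -1; 0 0 -0.3 0 -1; 0 0 -0.45 0 -1; 0 0 -0.6 0 -1; 0 0 -0.8 0 -1; 0 0 -1 0 -1; 0 0 -1 0 -1; 0 0 -1 0 -1")

```text
time: 12.2
eef_pos: [562.2, -73.8, 289.0]
eef_rot: [-3.139, -0.001, 1.568]
contact_force: [-0.3, 0.3, -3.6]
gripper_width: 29.1
grip_force: 40.3
```

Emit:
drive_tool(plan="0.1 0 -0.1 0 -1; 0.25 0 -0.1 0 -1; 0.45 0 -0.1 0 -1; 0.7 0 -0.1 0 -1; 0.9 0 -0.1 0 -1; 1 0 -0.1 0 -1; 1 0 -0.1 0 -1")

```text
time: 13.08
eef_pos: [563.2, 77.7, 305.0]
eef_rot: [-3.141, 0.0, 1.572]
contact_force: [0.1, -1.1, -1.9]
gripper_width: 29.1
grip_force: 40.3
```

Emit:
drive_tool(plan="0.1 0 0 0 -1; 0.25 0 0 0 -1; 0.45 0 0 0 -1; 0.7 0 0 0 -1; 0.9 0 0 0 -1; 1 0 0 0 -1; 1 0 0 0 -1; 1 0 0 0 -1")

```text
time: 14.08
eef_pos: [564.3, 223.3, 305.5]
eef_rot: [3.141, 0.002, 1.565]
contact_force: [-0.3, -1.0, -2.9]
gripper_width: 29.2
grip_force: 40.2
```

Run:
```python
from h import *
s=env.observe(); print(s['eef_pos'],s['eef_rot'],s['gripper_width'],s['joint_positions'])
p,d,c=grab('side'); cv2.imwrite('pics/side2.png',cv2.resize(p[100:400,100:450,::-1],None,fx=2,fy=2))
```

```text
[564.30103526 223.30524633 305.54738076] [3.14110186e+00 1.77985424e-03 1.56487177e+00] 29.19792081126384 [-0.84087426  0.46734417  0.69697737  1.24956418 -0.29185468  1.52473619
 -0.191188  ]
```

View pics/side2.png

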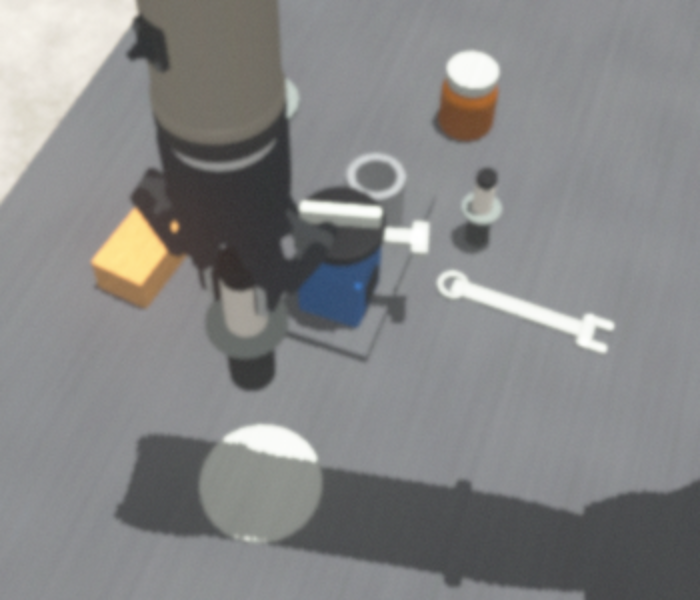

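The lamp hangs upright in the gripper (about (245,320)), over the plate at (262,485). The socket is empty and the knob is unlocked.

Emit:
drive_tool(plan="0.03 -0.01 0.1 0 -1; 0.077 -0.01 0.3 0 -1; 0.077 -0.01 0.5 0 -1; 0.077 -0.01 0.7 0 -1; 0.077 -0.01 0.9 0 -1; 0.077 -0.01 1 0 -1; 0.077 -0.01 1 0 -1; 0.077 -0.01 1 0 -1")

```text
time: 15.12
eef_pos: [563.3, 237.6, 156.6]
eef_rot: [3.139, -0.001, 1.568]
contact_force: [0.0, -0.6, -2.5]
gripper_width: 28.8
grip_force: 40.2
```

Run:
```python
from h import *
s=env.observe(); print(s['eef_pos'],s['eef_rot'],s['contact_force'])
grab('side'); p,W=cloud('side')
m=(abs(W[...,0]-563)<40)&(abs(W[...,1]-235)<40)
for z in range(15,130,8):
    A=W[m&(W[...,2]>z)&(W[...,2]<z+8)]
    if len(A)>5: print(z,len(A),A.mean(0).round(1),A.min(0).round(),A.max(0).round())
cv2.imwrite('pics/side3.png',cv2.resize(p[200:400,150:350,::-1],None,fx=3,fy=3))
```

```text
[563.31914741 237.58199223 156.58126075] [ 3.13916444e+00 -8.23521583e-04  1.56822570e+00] [ 0.0232859  -0.62308669 -2.45797683]
31 14 [553.6 246.1  37.7] [546. 235.  34.] [574. 252.  39.]
39 35 [557.4 246.9  43.2] [545. 229.  40.] [577. 253.  47.]
47 40 [554.7 245.9  50.2] [545. 225.  47.] [576. 253.  54.]
55 44 [555.7 247.3  58.8] [545. 233.  55.] [575. 254.  63.]
63 38 [555.5 247.6  66.9] [545. 233.  63.] [573. 253.  71.]
71 27 [554.9 249.2  74.9] [546. 240.  71.] [568. 253.  78.]
103 167 [558.2 247.9 109.7] [533. 219. 104.] [590. 265. 111.]
111 361 [559.2 246.3 112.7] [533. 215. 111.] [592. 265. 119.]
119 38 [557.6 246.5 122.9] [548. 238. 119.] [573. 250. 127.]
127 31 [560.  247.5 130.9] [549. 242. 127.] [574. 251. 135.]
```

View pics/side3.png

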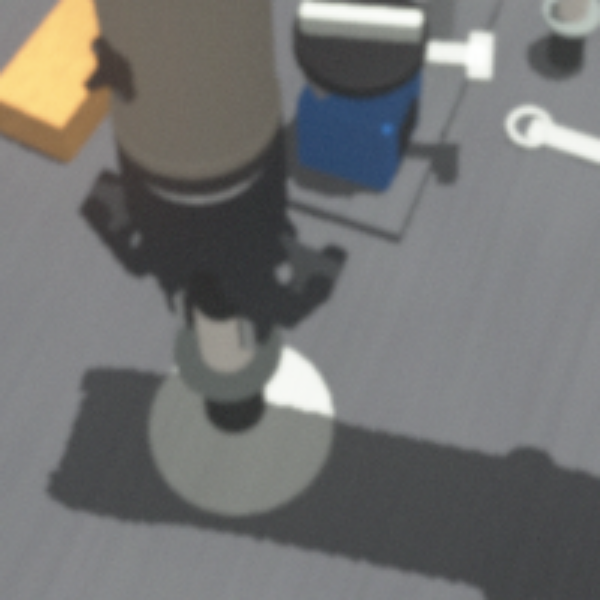

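The lamp is upright and over the plate, with its base at about (235,420) in the crop and roughly 28 mm to go.

Emit:
drive_tool(plan="-0.015 0 0.05 0 -1; -0.015 0 0.1 0 -1; -0.015 0 0.14 0 -1; -0.015 0 0.16 0 -1; -0.015 0 0.17 0 -1; -0.015 0 0.175 0 -1; -0.015 0 0.175 0 -1")

```text
time: 16.05
eef_pos: [562.4, 235.3, 129.4]
eef_rot: [3.141, -0.0, 1.568]
contact_force: [-1.0, 0.9, -0.3]
gripper_width: 29.3
grip_force: 40.5
```

Emit:
drive_tool(plan="0 0 0.005 0 -1; 0 0 0.008 0 -1; 0 0 0.01 0 -1; 0 0 0.01 0 -1")

```text
time: 16.55
eef_pos: [562.6, 235.4, 129.4]
eef_rot: [3.141, -0.001, 1.569]
contact_force: [-4.3, -0.4, 7.4]
gripper_width: 29.0
grip_force: 41.3
```

Contact with the plate is clear. Next: open gently and rise.

Emit:
drive_tool(plan="0 0 -0.005 0 -0.3; 0 0 -0.005 0 -0.1; 0 0 -0.005 0 0.1; 0 0 -0.005 0 0.3; 0 0 -0.005 0 0.3; 0 0 -0.005 0 0.3; 0 0 -0.2 0 0.3; 0 0 -0.5 0 0.3; 0 0 -0.8 0 0.3; 0 0 -0.8 0 0.3")

```text
time: 17.8
eef_pos: [565.0, 235.4, 252.3]
eef_rot: [3.133, -0.003, 1.568]
contact_force: [0.4, 0.4, 0.3]
gripper_width: 55.7
grip_force: 0.0
```

Run:
```python
from h import *
s=env.observe(); print(s['time'],s['eef_pos'],s['contact_force'],s['gripper_width'])
p,d,c=grab('side'); p,W=cloud('side')
m=(abs(W[...,0]-563)<45)&(abs(W[...,1]-235)<45)
for z in (15,40,60,74,83,100,130,150):
    A=W[m&(W[...,2]>z)&(W[...,2]<z+8)]
    if len(A)>5: print(z,len(A),A.mean(0).round(1))
cv2.imwrite('pics/side4.png',cv2.resize(p[100:400,100:450,::-1],None,fx=2,fy=2))
```

```text
17.8 [565.02952836 235.40787253 252.28078729] [0.43425937 0.35226336 0.26983355] 55.72033948037569
15 40 [555.7 245.5  18.5]
40 30 [554.5 246.4  44. ]
74 38 [553.5 247.   80.8]
83 475 [557.7 239.8  85.1]
100 45 [555.7 242.1 104.3]
130 46 [555.4 242.2 134.7]
150 80 [559.7 237.7 156. ]
```

View pics/side4.png

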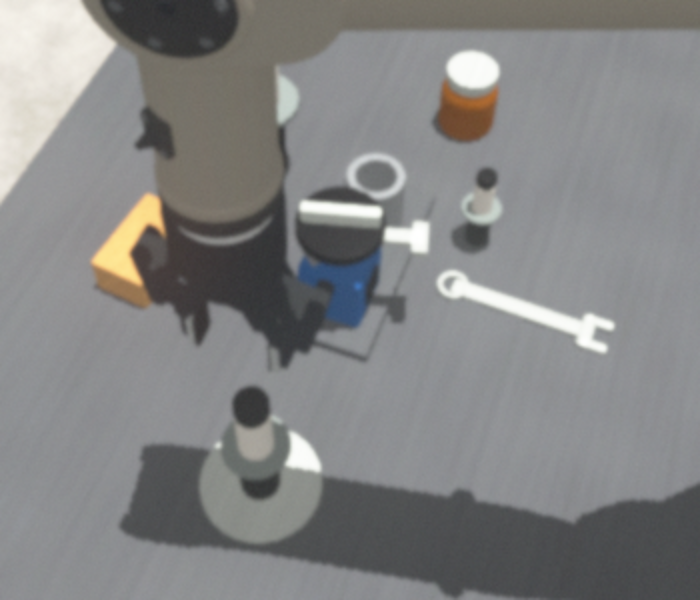

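The lamp stands upright on the plate at about (260,480), the gripper is clear above it, and the knob is still unlocked.

```bash
python3 -c "
from workcell import close_job; print(close_job())"
```

```text
the job is handed in; nothing more can be done
None
```

I unlocked the knob and stood the lamp upright near the centre of the steel plate, then handed the job in at about 18 s; in the last picture the knob is still unlocked and the jar, carton and wrench look undisturbed, but no verdict came back.

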